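# Start the exhaust fan at its switch station

## Task

Start the oven's exhaust fan at the switch station on the bench: first push down the raised end of the rocker switch so that it tips fully over, then push the square latch key fully home, then press the small round start button all the way down and let it come back up. Do not press the wide mushroom-headed stop button, and only touch the switches: the weight, tin, vial, jar and crucible standing around are to stay where they are.

Things in the scene. Friction and masses are not known exactly. Their poses are not given: they have to be found in the camera images.
- station: Switch station: aluminium plate 212 mm (x) x 150 mm (y), fixed to the bench, top face 15 mm up; origin under its centre at bench height. On it, in six cells 68 mm apart in x and 76 mm in y, in any order: four equal fixed grey switch boxes (60 x 50 x 38 mm, tops 53 mm above the bench, each turned up to 0.1 rad) with black caps, a loose weight and a loose tin.
- rocker_raised (a point): Point on the upper face of the rocker's half that is raised at the start, 5 mm inside its outer edge, 21 mm from the pivot; moves with the rocker. Its x runs along the rocker, horizontal at the start, towards the raised end (roughly away from the robot). Pressed straight down here until that half lies level, the point sinks about 8 mm; press near the outer edge, about 3 N.
- rocker (a joint): Tilt of the rocker, rad: 0 (up to 0.03 at the start) = off, 0.40 = fully over (on). It stays where it is left. V-shaped paddle 52 mm long, 24 mm wide, pivot across its middle 59 mm above the bench: one half lies level (upper face 63 mm above the bench), the other slopes up at 0.40 rad to an outer edge 73 mm above the bench.
- key_top (a point): Centre of the top face of the square latch key, a 22 x 22 mm cap that stands 14 mm above its box (67 mm above the bench) when out; moves with the key, z up. It needs about 3 N and stays in where it is left.
- key (a joint): How far the square key is pushed in, m: 0 (up to 0.001 at the start) = out, 0.007 = fully home.
- start_top (a point): Centre of the top face of the start button, a flat round cap 22 mm across that stands 14 mm above its box (67 mm above the bench); moves with the button, z up. Spring return: begins to move at 1.7 N, bottoms at 5 N.
- start (a joint): How far the start button is down, m: 0 = up, 0.006 = all the way down. Springs back.
- stop_top (a point): Centre of the top of the stop button, a round mushroom head 37 mm across, top 71 mm above the bench; not to be pressed.
- stop (a joint): How far the stop button is down, m: 0 = up, 0.006 = down. Springs back.
- weight: Steel weight 35 mm across, 46 mm tall, loose, standing on the plate between the switch boxes; origin under its foot.
- tin: Round white-metal tin 50 mm across, 34 mm tall, loose, standing on the plate between the switch boxes; origin under its foot.
- vial: Glass sample vial with black cap, 27 mm across, 70 mm tall, loose on the bench behind the balance; origin under its foot.
- jar: Jar with black lid, 61 mm across, 84 mm tall, loose on the bench behind the balance; origin under its foot.
- crucible: White crucible 45 mm across, 37 mm tall, loose on the balance's pan (pan 80 mm above the bench); origin under its foot.
Mind the look-alikes: they are no part of the job. Leave any orange look-alike of the vial alone. What is shaped like the weight but pink is not meant.

How it is judged:
On the way, in this order (a step that is already met when the one before it is completed fails the run):
1. the rocker is tipped fully over (value of joint rocker above 0.33 rad), for 0.1 s.
2. the square latch key is pushed fully home (value of joint key above 0.0055 m), for 0.1 s.
3. the start button is pressed all the way down (value of joint start above 0.0045 m), for 0.05 s.
At the end, for the whole second after the job is handed in: Rocker over (above 0.33 rad), square key home (above 5.5 mm), start button pressed (beyond 4.5 mm) and up again (below 1.5 mm), stop button up (below 1.5 mm); weight, tin, vial, jar and crucible upright, at rest, within 20 mm of where they were (value of joint rocker above 0.33 rad and value of joint key above 0.0055 m and value of joint each of start, stop below 0.0015 m and distance of each of weight, tin, vial, jar, crucible from where it was at the start of the episode below 0.02 m and angle between each of weight, tin, vial, jar, crucible's own z axis and vertical below 0.2 rad and linear speed of each of weight, tin, vial, jar, crucible below 0.02 m/s); the robot touches nothing.
It fails at once if the square key is pushed in (over 3 mm) before the rocker is over (value of joint key above 0.003 m and value of joint rocker below 0.33 rad).
It fails at once if the start button is pressed (over 3 mm) before the rocker is over and the square key is home (value of joint start above 0.003 m and (value of joint key below 0.0055 m or value of joint rocker below 0.33 rad)).
It fails at once if the stop button is pressed (over 2 mm) (value of joint stop above 0.002 m).
It fails at once if a bystander (weight, tin, vial, jar or crucible) is lifted, knocked over or moved by more than 30 mm (distance of any of weight, tin, vial, jar, crucible from where it was at the start of the episode above 0.03 m or angle between any of weight, tin, vial, jar, crucible's own z axis and vertical above 0.5 rad).
It also fails if it takes over 35 s, if anything falls off the work surface, if the arm or the gripper's body presses on something with over 40 N, if the wrist force passes 120 N, or if a joint passes its speed limit or range.

## Robot

A 6-joint arm with a two-finger parallel gripper is mounted at the origin on a cart in front of the work surface, level with it; the furniture and walls round the work are solid. World frame = base frame: x ahead of the robot, y to its left, z up, the work surface at z = 0. Lengths are in m, angles in rad, forces in N, time in s.
With the tool pointing down it reaches from about 0.3 to 0.875 m from the base axis. Payload 6.4 kg.
Tool frame: the origin (TCP) lies midway between the tips of the shut fingers; the grasp point (between the pads) lies 19 mm behind it (ctrl.tcp_to_grasp is the distance from the TCP to the grasp point, in m); z points along the fingers, y is the direction in which the jaws open and shut (so a half turn about z gives the same grasp; the last joint's range is limited). The gripper opens to 85 mm and grips with 20 to 120 N. Pads are 22 mm wide; open, the fingers measure 114 mm over their backs; the gripper's body (76 mm by 85 mm) begins 54 mm behind the grasp point. The pads swing forward as they close: fully open they stand 13 mm farther back than shut.
Start: joints at [1.052, 0.181, 1.607, -0, 1.354, -0.206], TCP at [0.177, 0.547, 0.231] pointing down, gripper open.
Joint ranges: [-2.99, 2.99], [-0.89, 2.07], [0.3, 2.58], [-1.14, 4.28], [0, 2.63], [-3.12, 3.12]. Speed limits (rad/s): [2.57, 2.57, 3.01, 3.14, 3.14, 3.14].

## Interface

Orientations are given as a unit quaternion [w, x, y, z].
In Python, from bench import monitor, imaging, order, spotter, ctrl gives the robot as it stands.
- The arm moves only by the shell command python3 -m pendant 'ROWS'. ROWS is JSON, a list that holds one entry, the list of rows, each a list of 5 numbers: the shift along the world's x, y, z in mm, then the turn about the world's z in degrees, then the finger opening in mm, from 0 to 85.4. A call has 1 to 8 rows; each row shifts and turns the commanded pose from where the row before left it; what a row does not reach is not made up. A row lasts 1/8 s, in which the tool goes at most 62.5 mm and 10.7 degrees, less where a joint would pass 70% of its speed; a pose out of reach is approached as far as the arm can. A call with a gripper value outside its range is refused whole. The fingers move at their own pace and stop on an object; the grip force is fixed at half the most. Time passes only in rows, so rows that do not move let the fingers close. It gives the time, the measured TCP pose, the force and the opening at its end, in the units of the state.
- monitor.get_obs(): the state, without advancing time (a new reading comes with each control period).
- imaging.camera(name): name is "scene" or "top" or "wrist"; returns a dict with "img" (480x640x3 uint8, red, green, blue), "vfov" (degrees; the focal length in pixels is half the picture's height over the tangent of half this angle, whatever the lens; pixels are square), "cx", "cy" (the principal point, pixels), "origin" and "orientation" of the camera in the world. Camera axes: x right, y down, z forward; pixel columns grow to the right and rows downward; lengths in m; the calibration is good to about 2 mm. A picture is of the moment at which its call begins. There is no depth.
- order.hand_in(): hands the job in, once; it reports no verdict.
Trained networks look in the newest picture that a camera, given by its name, has taken for a name from the list of things; names that differ only in an ending like _2 or _b are one class to them, and where a whole thing is asked for, a point or a joint stands for the part that bears it (a point fixed in the world has none). Each returns a list of dicts, best first, with "confidence" (0 to 1); they miss things now and then, are a little off and sometimes report something else, mostly with a low value. They report only what shows in the picture. A call takes as long as a camera call. They do not tell look-alikes from the thing itself.
- spotter.recognise(camera, thing): "at" ([x, y, z] in m, in the coordinates of the camera as it stood for that picture, good to about 4 mm: the middle of the surface that is visible of it).
- spotter.tip_of(camera, thing): "at" ([x, y, z] in m, in the coordinates of the camera as it stood for that picture, good to about 4 mm: a listed point, or the origin of a listed thing).
The state is a dict: "time_s": time; "q": joint angles; "dq": joint speeds; "joint_efforts": joint torques, N m; "eef_pos": TCP position; "eef_rot": TCP orientation; "wrist_force": force on the tool from outside, world axes, zero at the start; "torque": the same for the moment, N m; "opening": opening from 0.0 (shut) to 1.0 (fully open).
Only numpy, scipy, OpenCV 4.12 (cv2) and the standard library are available. Lean on these libraries where they do the work, as an engineer would, in place of code of your own. Each camera call takes 0.05 s, during which the arm holds its last target. There are 200 camera calls.

## Working session

There is one attempt and no reset: what is moved stays moved. The work goes in short steps, Python scripts to look and compute and a shell command to move; the robot and the scene stay as the last step left them, time stands still between calls to the robot, and variables do not carry over. Pictures are saved under pics/ and viewed, about 8 in all and at most 12, crops included, and the job is handed in when it is done.

```bash
mkdir -p pics; cat > h.py <<'E'
from bench import monitor, imaging, order, spotter, ctrl
import numpy as np, cv2
from scipy.spatial.transform import Rotation as R
def rot(c):
    w,x,y,z=c["orientation"]; return R.from_quat([x,y,z,w]).as_matrix()
def toworld(c,p): return rot(c)@np.array(p)+np.array(c["origin"])
def f(c): return 240/np.tan(np.radians(c["vfov"])/2)
def pix(c,P):
    p=rot(c).T@(np.array(P)-c["origin"]); return (f(c)*p[0]/p[2]+c["cx"], f(c)*p[1]/p[2]+c["cy"])
def ray(c,u,v,z):
    d=rot(c)@np.array([(u-c["cx"])/f(c),(v-c["cy"])/f(c),1]); o=np.array(c["origin"]); return o+d*(z-o[2])/d[2]
def save(n,img): cv2.imwrite("pics/"+n,img[:,:,::-1])
E
python3 - <<'E'
from h import *
ims=[]
for n in ("scene","top"):
    c=imaging.camera(n); save(n+"1.png",c["img"]); print(n,np.round(c["origin"],3),round(f(c)))
    for t in ("rocker_raised","key_top","start_top","stop_top","weight","tin","station"):
        for d in spotter.tip_of(n,t)[:3]:
            P=toworld(c,d["at"]); print(t,round(d["confidence"],2),np.round(P,3),np.round(pix(c,P)))
print(monitor.get_obs())
E
```

```text
scene [ 0.026 -0.299  0.688] 553
rocker_raised 0.84 [ 0.57  -0.162  0.069] [416. 270.]
key_top 0.7 [ 0.637 -0.216  0.066] [465. 257.]
start_top 0.54 [0.639 0.139 0.001] [274. 205.]
start_top 0.5 [ 0.505 -0.251  0.068] [456. 327.]
stop_top 0.84 [ 0.571 -0.234  0.068] [461. 289.]
weight 0.76 [ 0.487 -0.185  0.016] [402. 337.]
weight 0.73 [ 0.389 -0.136 -0.003] [339. 380.]
tin 0.83 [ 0.619 -0.142  0.013] [411. 268.]
station 0.92 [ 0.562 -0.196  0.001] [427. 311.]
top [ 0.425 -0.045  1.046] 494
rocker_raised 0.75 [ 0.564 -0.155  0.071] [371. 234.]
rocker_raised 0.17 [ 0.639  0.137 -0.005] [233. 201.]
key_top 0.47 [ 0.638 -0.213  0.072] [400. 199.]
start_top 0.56 [ 0.504 -0.252  0.065] [419. 266.]
stop_top 0.63 [ 0.567 -0.234  0.07 ] [410. 234.]
stop_top 0.39 [ 0.488 -0.18   0.017] [379. 274.]
weight 0.72 [ 0.484 -0.181  0.015] [380. 276.]
weight 0.57 [ 0.388 -0.132  0.002] [355. 322.]
tin 0.91 [ 0.617 -0.143  0.011] [362. 213.]
station 0.89 [ 0.56  -0.199 -0.001] [388. 241.]
{'time_s': 0.8, 'q': array([ 1.05166408e+00,  1.80755555e-01,  1.60698029e+00, -2.05931937e-05,
        1.35384046e+00, -2.06280457e-01]), 'dq': array([-5.18028715e-05, -6.52621774e-04, -6.80307967e-04,  1.46752616e-04,
        2.52139340e-04, -6.34906478e-04]), 'joint_efforts': array([-2.80410732e-04, -4.44820011e+01, -3.51647866e+01, -5.99332434e-04,
        9.53695780e-04, -2.55142766e-05]), 'eef_pos': array([0.17695537, 0.54710819, 0.23132301]), 'eef_rot': array([1.23015897e-05, 1.55786552e-01, 9.87790742e-01, 4.07550869e-06]), 'wrist_force': array([-0.30018716,  0.39171024, -0.03607436]), 'torque': array([-0.0254642 , -0.00463737, -0.05467787]), 'opening': 1.0019855438523155}
```

```bash
python3 - <<'E'
import cv2
a=cv2.imread("pics/scene1.png");b=cv2.imread("pics/top1.png")
cv2.imwrite("pics/s1.png",cv2.resize(a[220:400,320:520],None,fx=4,fy=3.3333*1.2,interpolation=cv2.INTER_CUBIC)[:600])
cv2.imwrite("pics/t1.png",cv2.resize(b[170:300,330:460],None,fx=4.5,fy=4.5,interpolation=cv2.INTER_CUBIC))
E
```

```text
(no output)
```

View pics/scene1.png

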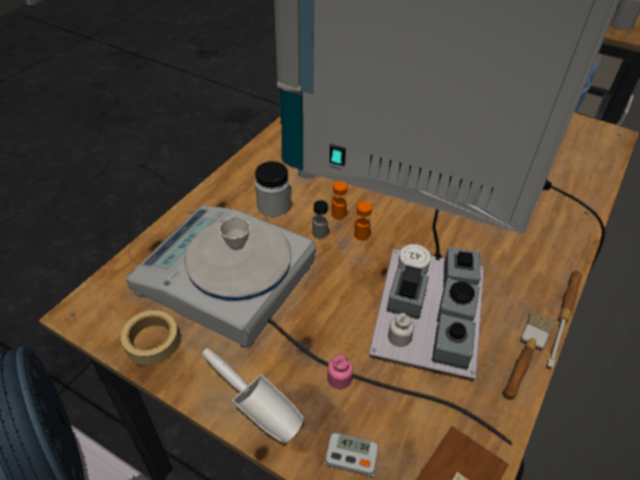

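View pics/t1.png

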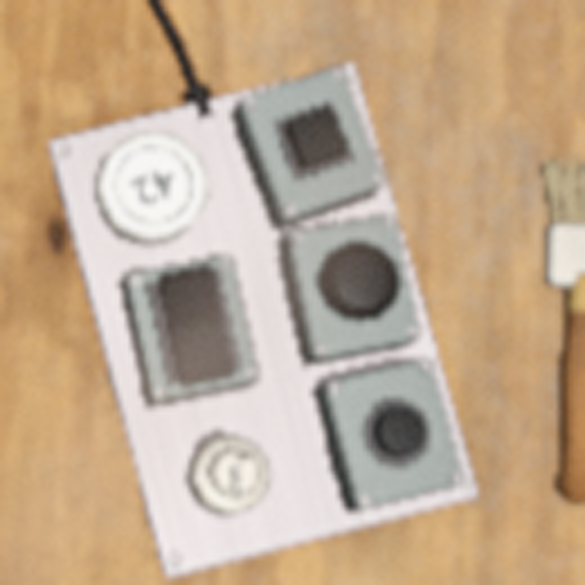

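The crop shows the square key at top px (400,201), the mushroom stop at (410,232), the round start button at (419,266), and the rocker centred at (372,242) with its raised end up-image. The tin is at (362,213) and the weight at (380,275). Possible mix-ups are stop against start (the wide head is stop) and the pink weight at scene px (340,372). Next I check the clearance to the oven.

```bash
python3 - <<'E'
from h import *
c=imaging.camera("top")
for n,u,v,z in (("key",400.1,200.6,.067),("stop",409.6,232.2,.071),("start",418.8,265.6,.067),("rockC",371.8,242,.064),("rockEnd",371.5,230,.073),("plateTL",330+50/4.5,170+140/4.5,.015),("plateTR",330+352/4.5,170+62/4.5,.015)): print(n,np.round(ray(c,u,v,z),4))
E
```

```text
key [ 0.6345 -0.2134  0.067 ]
stop [ 0.5699 -0.2319  0.071 ]
start [ 0.5041 -0.251   0.067 ]
rockC [ 0.5492 -0.1577  0.064 ]
rockEnd [ 0.5721 -0.1558  0.073 ]
plateTL [ 0.6413 -0.0972  0.015 ]
plateTR [ 0.6826 -0.2396  0.015 ]
```

View pics/top1.png

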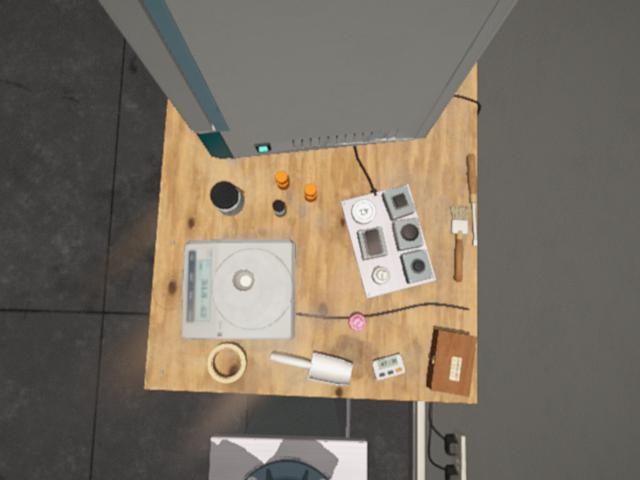

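```bash
python3 -m pendant '[[[25,-44,0,0,0],[25,-44,0,0,0],[25,-44,0,0,0],[25,-44,0,0,0],[25,-44,0,0,0],[25,-44,0,0,0],[25,-44,0,0,0],[25,-44,0,0,0]]]'
```

```text
time_s: 1.85
eef_pos: [0.3776, 0.1937, 0.2316]
eef_rot: [0.0, 0.156, 0.988, 0.0]
wrist_force: [1.0, -0.0, 0.0]
opening: -0.001
```

```bash
python3 -m pendant '[[[25,-44,0,0,0],[25,-44,0,0,0],[25,-44,0,0,0],[25,-44,0,0,0],[25,-44,0,0,0],[25,-44,0,0,0],[25,-44,0,0,0],[20,-44,-40,0,0]]]'
```

```text
time_s: 2.85
eef_pos: [0.5752, -0.1596, 0.1947]
eef_rot: [0.004, 0.156, 0.988, -0.001]
wrist_force: [0.2, -0.3, 0.5]
opening: 0.0
```

```bash
python3 -m pendant '[[[0,0,0,0,0],[0,0,0,0,0]]]'; python3 - <<'E'
from h import *
c=imaging.camera("wrist"); save("w1.png",c["img"]); print(np.round(c["origin"],3))
for t in ("rocker_raised","key_top","start_top","stop_top"):
  for d in spotter.tip_of("wrist",t)[:2]:
    P=toworld(c,d["at"]); print(t,round(d["confidence"],2),np.round(P,4),np.round(pix(c,P)))
o=monitor.get_obs(); print(o["eef_pos"],o["wrist_force"])
E
```

```text
time_s: 3.1
eef_pos: [0.5717, -0.1564, 0.1914]
eef_rot: [-0.0, 0.156, 0.988, 0.0]
wrist_force: [-0.5, 0.3, -0.2]
opening: -0.0
[ 0.492 -0.131  0.335]
rocker_raised 0.61 [ 0.5682 -0.1579  0.0696] [319. 232.]
key_top 0.85 [ 0.6372 -0.2144  0.071 ] [282. 323.]
start_top 0.84 [ 0.5026 -0.2524  0.0657] [178. 190.]
stop_top 0.87 [ 0.5732 -0.2306  0.0751] [235. 266.]
[ 0.57233744 -0.1559431   0.19306249] [-0.91960088 -0.19304619  0.10178661]
```

View pics/w1.png

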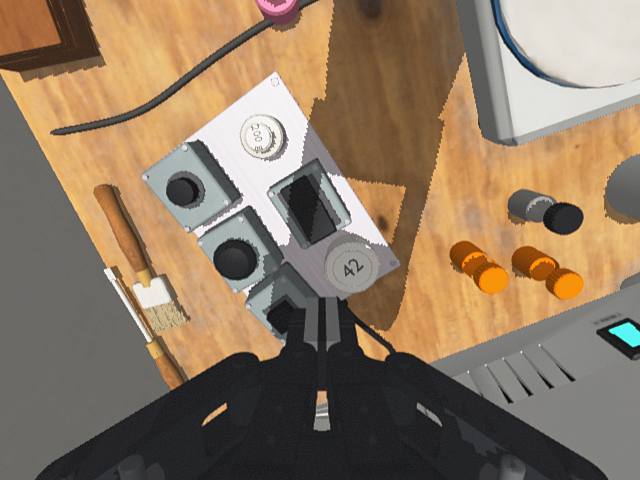

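Wrist view: the rocker's raised end is at about (320,235), the start button at (183,190), the stop mushroom at (235,260) and the key at (285,315). All of them agree with the top estimates. Now I descend on the rocker.

```bash
python3 -m pendant '[[[0,-2,-40,0,0],[0,0,-40,0,0],[0,0,-25,0,0],[0,0,-10,0,0],[0,0,-5,0,0],[0,0,-4,0,0],[0,0,-3,0,0],[0,0,0,0,0]]]'
```

```text
time_s: 4.35
eef_pos: [0.5727, -0.1592, 0.0653]
eef_rot: [0.001, 0.156, 0.988, -0.0]
wrist_force: [1.6, -0.5, 1.3]
opening: -0.004
```

```bash
python3 -m pendant '[[[0,0,-2,0,0],[0,0,-2,0,0],[0,0,0,0,0],[0,0,0,0,0]]]'
```

```text
time_s: 4.85
eef_pos: [0.5727, -0.1593, 0.0628]
eef_rot: [0.001, 0.156, 0.988, -0.0]
wrist_force: [-2.6, 2.3, 16.7]
opening: -0.003
```

```bash
python3 -m pendant '[[[0,0,40,0,0],[0,0,50,0,0],[0,0,10,0,0],[0,0,0,0,0]]]'; python3 - <<'E'
from h import *
c=imaging.camera("wrist"); save("w2.png",cv2.resize(c["img"][130:350,140:400],None,fx=2.7,fy=2.7,interpolation=cv2.INTER_CUBIC))
for t in ("rocker_raised","key_top","start_top","stop_top"):
  for d in spotter.tip_of("wrist",t)[:2]:
    P=toworld(c,d["at"]); print(t,round(d["confidence"],2),np.round(P,4),np.round(pix(c,P)))
E
```

```text
time_s: 5.35
eef_pos: [0.5715, -0.1588, 0.1604]
eef_rot: [-0.0, 0.156, 0.988, -0.0]
wrist_force: [0.8, -0.8, 0.0]
opening: -0.001
rocker_raised 0.63 [ 0.5706 -0.1587  0.0609] [321. 243.]
key_top 0.78 [ 0.6387 -0.2163  0.0679] [279. 344.]
key_top 0.29 [ 0.6131 -0.1397  0.0147] [356. 263.]
stop_top 0.83 [ 0.568  -0.2343  0.0769] [221. 278.]
```

View pics/w2.png

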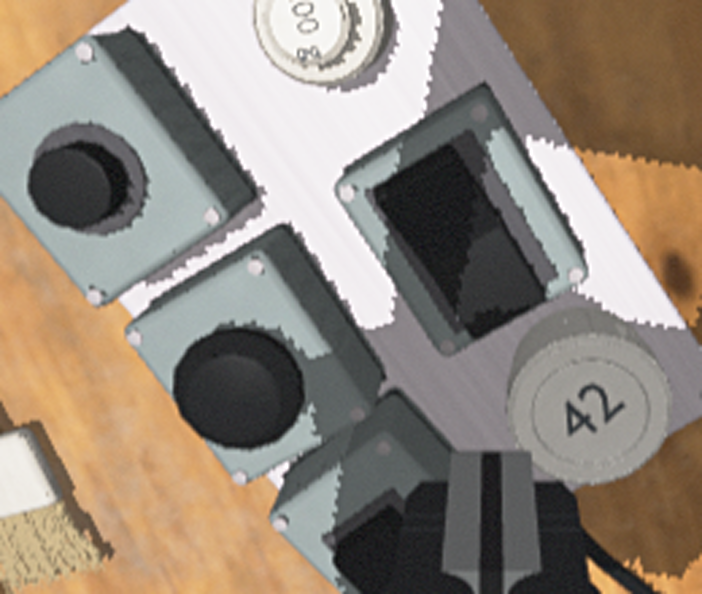

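The crop shows the near half of the rocker at crop px (425,185) now raised and the pressed half at (500,285) level. The raised point has dropped about 9 mm, so the rocker is over. Next is the key.

```bash
python3 -m pendant '[[[33,-28,0,0,0],[33,-28,0,0,0],[0,0,-40,0,0],[0,0,-35,0,0],[0,0,-11,0,0],[0,0,-5,0,0],[0,0,-3,0,0],[0,0,0,0,0]]]'
```

```text
time_s: 6.6
eef_pos: [0.6385, -0.215, 0.0677]
eef_rot: [0.001, 0.156, 0.988, -0.0]
wrist_force: [-0.2, 0.0, -0.2]
opening: -0.002
```

```bash
python3 -m pendant '[[[0,0,-3,0,0],[0,0,-2,0,0],[0,0,-2,0,0],[0,0,-2,0,0],[0,0,0,0,0],[0,0,0,0,0]]]'
```

```text
time_s: 7.35
eef_pos: [0.6389, -0.2152, 0.06]
eef_rot: [0.001, 0.156, 0.988, -0.0]
wrist_force: [-3.2, 1.4, 13.5]
opening: -0.001
```

13.5 N at z = 0.060 means the key is home. I lift, check it, and move above the start button.

```bash
python3 -m pendant '[[[0,0,45,0,0],[0,0,50,0,0],[-45,-12,5,0,0],[-45,-12,0,0,0],[-45,-12,0,0,0],[0,0,0,0,0],[0,0,0,0,0]]]'; python3 - <<'E'
from h import *
ims=[]
for n in ("wrist","scene","top"):
  c=imaging.camera(n); 
  if n=="wrist": save("w3.png",c["img"])
  for t in ("rocker_raised","key_top","start_top","stop_top"):
    for d in spotter.tip_of(n,t)[:1]:
      P=toworld(c,d["at"]); print(n,t,round(d["confidence"],2),np.round(P,4),np.round(pix(c,P)))
E
```

```text
time_s: 8.22
eef_pos: [0.5031, -0.2508, 0.1574]
eef_rot: [0.0, 0.156, 0.988, 0.0]
wrist_force: [0.8, 0.7, 0.1]
opening: -0.001
wrist rocker_raised 0.91 [ 0.5728 -0.1558  0.0595] [466. 290.]
wrist start_top 0.67 [ 0.5013 -0.252   0.066 ] [319. 246.]
wrist stop_top 0.97 [ 0.571  -0.2356  0.0738] [368. 326.]
scene rocker_raised 0.76 [ 0.573  -0.161   0.0641] [415. 270.]
scene key_top 0.47 [ 0.6372 -0.2149  0.0577] [464. 260.]
scene start_top 0.71 [ 0.5059 -0.2516  0.066 ] [457. 328.]
scene stop_top 0.8 [ 0.5688 -0.2361  0.0694] [463. 291.]
top rocker_raised 0.62 [ 0.5705 -0.1551  0.062 ] [371. 232.]
top key_top 0.49 [ 0.6376 -0.2091  0.0601] [397. 200.]
top stop_top 0.47 [ 0.5734 -0.2361  0.0703] [412. 231.]
```

View pics/w3.png

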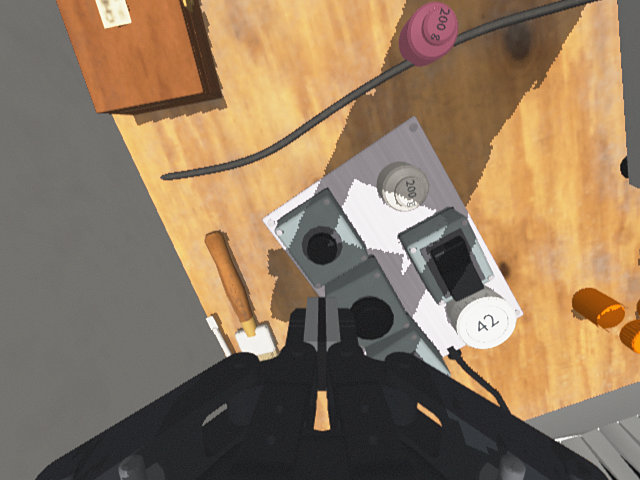

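The wrist view shows the round start button at (320,246), under the tool line, and the stop mushroom clear at (370,318). The networks put the key top at 58–60 mm, so it is home. Now I press start.

```bash
python3 -m pendant '[[[0,0,-45,0,0],[0,0,-33,0,0],[0,0,-10,0,0],[0,0,-4,0,0],[0,0,-3,0,0],[0,0,-2,0,0],[0,0,-2,0,0],[0,0,0,0,0]]]'
```

```text
time_s: 9.98
eef_pos: [0.5037, -0.2513, 0.0609]
eef_rot: [0.001, 0.156, 0.988, -0.001]
wrist_force: [-5.7, 3.5, 16.5]
opening: 0.001
```

```bash
python3 -m pendant '[[[0,0,0,0,0],[0,0,40,0,0],[0,0,50,0,0],[-40,0,30,0,0],[-50,0,0,0,0],[-50,0,0,0,0],[0,0,0,0,0],[0,0,0,0,0]]]'; python3 - <<'E'
from h import *
for n in ("scene","top"):
  c=imaging.camera(n)
  if n=="scene": save("s9.png",c["img"])
  for t in ("rocker_raised","key_top","start_top","stop_top","weight","tin","vial","jar","crucible"):
    for d in spotter.tip_of(n,t)[:1]:
      P=toworld(c,d["at"]); print(n,t,round(d["confidence"],2),np.round(P,4),np.round(pix(c,P)))
E
```

```text
time_s: 10.98
eef_pos: [0.3636, -0.2515, 0.1792]
eef_rot: [0.001, 0.156, 0.988, -0.001]
wrist_force: [0.5, 0.4, -0.4]
opening: -0.003
scene rocker_raised 0.18 [ 0.6161 -0.1435  0.0142] [411. 269.]
scene weight 0.84 [ 0.4858 -0.1863  0.0192] [402. 337.]
scene tin 0.79 [ 0.6179 -0.1451  0.0158] [413. 268.]
scene vial 0.98 [0.6773 0.0275 0.0011] [337. 215.]
scene jar 0.9 [6.389e-01 1.374e-01 3.000e-04] [274. 206.]
scene crucible 0.96 [0.4623 0.0892 0.0795] [234. 246.]
top rocker_raised 0.77 [ 0.569  -0.1572  0.059 ] [371. 233.]
top key_top 0.57 [ 0.6371 -0.213   0.0622] [400. 200.]
top start_top 0.61 [ 0.5026 -0.2505  0.0655] [418. 266.]
top stop_top 0.62 [ 0.5663 -0.2353  0.0707] [411. 234.]
top weight 0.53 [ 0.4851 -0.1803  0.0157] [380. 276.]
top tin 0.64 [ 0.6163 -0.1449  0.0101] [363. 214.]
top vial 0.77 [ 0.6194  0.035  -0.0027] [279. 211.]
top jar 0.9 [ 0.6419  0.1375 -0.0007] [232. 200.]
```

View pics/s9.png

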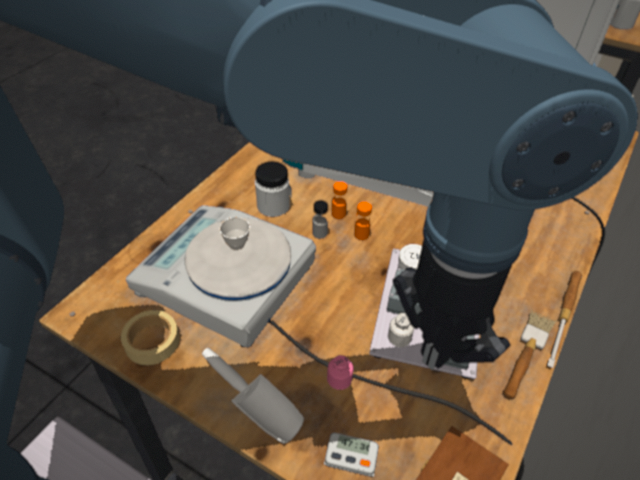

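The bystanders are where they were: weight (401,328), tin (412,258), vial (320,218), jar (272,190), crucible (235,233). The arm is clear of everything, so I hand in.

```bash
python3 -c "
from bench import order; print(order.hand_in())"
```

```text
the job is handed in; nothing more can be done
None
```

I tipped the rocker over, pushed the square key home, then pressed the start button and let it come back up, and handed the job in at about 11 s. No verdict was reported.

- **Presses:** each one bottomed out, with the fingertips at 63 mm under 17 N on the rocker, 60 mm under 13.5 N on the key and 61 mm under 16.5 N on start.
- **Switches after the last move:** the top camera put the rocker's pressed end at about 59 mm, the key top at about 62 mm (58–60 mm in the earlier looks), start up at 65.5 mm and stop up at 71 mm. These readings are good to about 4 mm, so for the rocker and key the force and depth of the presses are the stronger evidence.
- **Bystanders:** weight and tin measured within about 5 mm of where they started. Vial, jar and crucible had no start measurement, but they stand at the same place in the first and last scene pictures. The arm was touching nothing.
- **Checks that disagreed:** in the last scene view the arm hid the switches. One low-confidence rocker reading there (0.18) fell on the tin and was ignored. The top-camera and scene-camera vial readings differ by 58 mm in x; the top one lies nearer where the picture shows the black-capped vial, and the scene one matches an orange look-alike.

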